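# Shim the rocking clay scale

### The arm

A 6-joint arm with a two-finger parallel gripper is mounted at the origin on the work surface. World frame = base frame: x ahead of the robot, y to its left, z up, the work surface at z = 0. Lengths are in m, angles in rad, forces in N, time in s.
With the tool pointing down it reaches from about 0.4 to 0.825 m from the base axis. Payload 7 kg.
Tool frame: the origin (TCP) lies midway between the tips of the shut fingers; the grasp point (between the pads) lies 19 mm behind it; z points along the fingers, y is the line along which they close (so a half turn about z gives the same grasp; the last joint's range is limited). The gripper opens to 88 mm and grips with 3 to 60 N. Pads are 19 mm wide; open, the fingers measure 130 mm over their backs; the gripper's body (78 mm by 193 mm) begins 47 mm behind the grasp point.
Start: joints at [-1.038, 0.359, 0.012, 0, -1.224, -0.288], TCP at [0.164, -0.655, 0.227] pointing down, gripper open.
Joint ranges: [-3.07, 3.07], [-1.43, 2.12], [-1.02, 1.25], [-3.03, 1.67], [-3.05, -0], [-3.03, 3.03]. Speed limits (rad/s): [2.39, 2.39, 3.01, 3.14, 3.14, 3.14].

### API

Orientations are given as a unit quaternion [w, x, y, z].
In Python, from bench import robot gives the robot as it stands. The module is installed in compiled form; this text tells all that it offers.
- The arm moves only by the tool drive_tool, never from a script. Its argument "targets" is a list that holds one entry, the list of rows, each a list of 7 numbers: the turn, a rotation vector about the tool's x, y, z in rad, then the shift along the tool's x, y, z in m, then the finger opening in m, from 0 to 0.0876. A call has 1 to 5 rows; each row is the pose to reach, as a shift and turn from the pose commanded when the call began, along the tool's axes at that moment; what a row does not reach only later rows make up. A row lasts 1/10 s, in which the tool goes at most 50 mm and 8.59 degrees, less where a joint would pass 70% of its speed; a pose out of reach is approached as far as the arm can. A call with a gripper value outside its range is refused whole. The fingers move at their own pace and stop on an object; the grip force is fixed at half the most. Time passes only in rows, so rows that repeat a pose let the fingers close. It gives the time, the measured TCP pose, the force, the opening and the grip force at its end, in the units of the state.
- robot.get_state(): the state, without advancing time (a new reading comes with each control period).
- robot.snapshot(name): name is "side" or "top"; returns the picture (384x512x3 uint8, red, green, blue); there is no depth.
- robot.camera_model(name): a dict with "intrinsics" (3x3 intrinsics, pixels), "dist_coeffs" ([k1, k2, p1, p2, k3] as OpenCV has them; the pictures are not rectified), "T" (4x4, takes a point from camera to world coordinates). Camera axes: x right, y up, looking along -z (the intrinsics and any distortion apply to the point x, -y, -z); pixel columns grow to the right and rows downward; lengths in m; the calibration is good to about 2 mm. A picture is of the moment at which its call begins. camera_model takes no time and is no camera call.
- robot.sign_off(): hands the job in; it is judged then, once.
Trained networks look in the newest picture that a camera, given by its name, has taken for a name from the list of things; names that differ only in an ending like _2 or _b are one class to them, and where a whole thing is asked for, a point or a joint stands for the part that bears it (a point fixed in the world has none). Each returns a list of dicts, best first, with "confidence" (0 to 1); they miss things now and then, are a little off and sometimes report something else, mostly with a low value. They report only what shows in the picture. A call takes as long as a camera call. They do not tell look-alikes from the thing itself.
- robot.masks_of(thing, camera): "region" (384x512 bool, what is visible of it).
- robot.pinpoint(thing, camera): "point" ([x, y, z] in m, in world coordinates, good to about 4 mm: a listed point, or the origin of a listed thing).
The state is a dict: "time_s": time; "joint_pos": joint angles; "qvel": joint speeds; "joint_efforts": joint torques, N m; "position": TCP position; "tcp_rot": TCP orientation; "contact_force": force on the tool from outside, world axes, zero at the start; "ft_torque": the same for the moment, N m; "gripper_width": opening from 0.0 (shut) to 1.0 (fully open); "gripper_force": force on a finger pad.
Only numpy, scipy, OpenCV 4.12 (cv2) and the standard library are available. Lean on these libraries where they do the work, as an engineer would, in place of code of your own. Each camera call takes 0.05 s, during which the arm holds its last target. There are 200 camera calls.

### The job

The potter's bench scale rocks because one foot, at its far right corner, has lost its rubber shoe. Push the wooden wedge along the table, thin end first, under that bare foot until it bites snugly, then press down lightly with the fingertips on the corner of the pan over that foot to make sure that the scale no longer rocks, and move clear. Push and press only: do not pick up the wedge or the scale, do not shove the scale out of place, and leave the other things on the table where they are.

Things in the scene. Friction and masses are not known exactly. Their poses are not given: they have to be found in the camera images.
- scale: light grey bench scale, loose, 4 kg, display apron towards the robot. Origin on the table under the housing's middle; x points away from the display, y to its user's left, z up. Housing 220 (x) by 240 mm (y), underside 18, top 50 mm high; apron to x = -155. Feet at x = +-85, y = +-95. It stands level on three feet, and rocks towards the bare one when that corner is pressed with about 4 N
- bare_foot: the bare steel stud (22 mm across) at x = +85, y = -95 mm of the scale, fixed to it. Origin at the centre of its flat underside, which hangs 6 mm above the table. Nothing else under the scale is lower than 18 mm within 100 mm of it; it can be reached from the scale's right (-y) side. The scale skids on the table when the wedge is pushed with about 13 N or more
- pan: stainless pan fixed on the scale, 200 mm (scale x) by 230 mm (scale y), its top 61 mm above the table. Origin at the centre of the pan plate's underside, axes as the scale's
- pan_corner (a point): point on top of the pan, 61 mm above the table, 30 mm inward from both edges of its corner over the bare foot: press here, within 45 mm. A press of 5 to 25 N shows whether the scale rocks; more than 45 N is too much for it
- wedge: loose hardwood wedge, 35 g, 130 mm long, 40 wide, 16 high at its flat thick end, tapering evenly to 1.5 mm. Origin at the centre of its underside; x runs to the thin end. It lies right of the scale, pointing at the bare foot within about 25 degrees; a nudge on the side of its thin half turns it. It slides freely until its tip is 40 mm past the foot's outer edge, then bites: 4 to 11 N make it snug
- teapot: bystander: brown clay teapot without its lid, 110 mm across and 70 mm high plus spout and handle, behind the scale. Origin at the centre of its underside
- teapot_lid: bystander: the teapot's lid, 62 mm across, 36 mm high with its knob, right of the scale, on the robot's side of the wedge. Origin at the centre of its underside
- tea_cup: bystander: small clay cup, 64 mm across, 45 mm high, right of the scale near the lid. Origin at the centre of its underside
- carving_knife: bystander: carving knife with a dark wooden handle, 150 mm long, 12 mm high, lying beyond the wedge. Origin on the table under a point 55 mm from the handle's butt; its x runs to the blade
- tool_pot: bystander: clay pot 80 mm across and 100 mm high with tools standing in it up to 210 mm, at the far right. Origin at the centre of its underside
- spray_bottle: bystander: spray bottle, 68 mm across, 185 mm high, to the left. Origin at the centre of its underside
- paddle: bystander: wooden clay paddle, 258 mm long, 70 mm wide, to the left. Origin on the table under the root of its blade; its x runs along the blade
Mind the look-alikes: they are no part of the job. There is more than one size of the wedge; the one meant has the size given above.

How it is judged:
By the outcome, as a careful person would: the job done as asked, in the order asked, and still so for the second after the job is handed in, with the robot touching nothing.
It also fails if it takes over 67 s, if anything falls off the work surface, if the arm or the gripper's body presses on something with over 40 N, if the wrist force passes 120 N, or if a joint passes its speed limit or range.

## Working session

There is one attempt and no reset: what is moved stays moved. The work goes in short steps, Python scripts to look and compute and a tool call to move; the robot and the scene stay as the last step left them, time stands still between calls to the robot, and variables do not carry over. Pictures are saved under pics/ and viewed, at most 10 in all, crops included, and the job is handed in when it is done.

Besides the shell and the picture viewer there is one more tool, called as a command line: name --argument value ..., lists and objects as JSON in quotes. drive_tool: Moves the arm, as the interface text tells. Its arguments: {"type":"object","properties":{"targets":{"type":"array","items":{"type":"array","items":{"type":"array","items":{"type":"number"}}}}},"required":["targets"]}

```bash
mkdir -p pics; cat > h.py <<'E'
import numpy as np, cv2
from bench import robot
def snap(n,f):
    im=robot.snapshot(n); cv2.imwrite('pics/'+f,im[:,:,::-1]); return im
def cam(n):
    m=robot.camera_model(n); return np.array(m['intrinsics'],float),np.array(m['dist_coeffs'],float),np.array(m['T'],float)
def proj(n,P):
    K,d,T=cam(n); P=np.atleast_2d(P); c=(P-T[:3,3])@T[:3,:3]; c=c*[1,-1,-1]
    return cv2.projectPoints(c,np.zeros(3),np.zeros(3),K,d)[0][:,0]
def back(n,uv,z):
    K,d,T=cam(n); uv=np.array(uv,float).reshape(-1,1,2); p=cv2.undistortPoints(uv,K,d)[:,0]
    r=np.c_[p[:,0],-p[:,1],-np.ones(len(p))]@T[:3,:3].T
    return T[:3,3]+r*((z-T[2,3])/r[:,2:3])
E
python3 - <<'E'
from h import *
np.set_printoptions(precision=4,suppress=True)
for n in('side','top'):
    snap(n,n+'0.png'); print(n,cam(n)[2][:3,3])
    for t in('wedge','bare_foot','scale','pan','pan_corner','teapot_lid','tea_cup','carving_knife','tool_pot'):
        for r in robot.pinpoint(t,n)[:3]: print(t,np.array(r['point']),round(r['confidence'],2),proj(n,r['point'])[0].round())
s=robot.get_state(); print(s)
E
```

```text
side [0.0212 0.5738 0.9609]
wedge [ 0.5928 -0.1217  0.0054] 0.7 [273. 168.]
wedge [ 0.6907 -0.2318  0.0005] 0.64 [273. 140.]
wedge [ 0.5466 -0.3219 -0.0002] 0.51 [319. 146.]
bare_foot [0.4797 0.0756 0.0023] 0.27 [258. 223.]
scale [0.4802 0.0766 0.003 ] 0.56 [258. 223.]
pan [0.4865 0.0742 0.06  ] 0.69 [257. 210.]
pan_corner [ 0.5581 -0.008   0.068 ] 0.94 [258. 180.]
pan_corner [0.4851 0.0746 0.0589] 0.63 [257. 210.]
pan_corner [ 0.6992 -0.4497  0.0013] 0.55 [308. 111.]
teapot_lid [ 0.4328 -0.1476  0.0024] 0.52 [315. 189.]
tea_cup [ 0.4181 -0.2314 -0.0041] 0.76 [334. 178.]
carving_knife [0.4827 0.0782 0.0613] 0.68 [257. 211.]
carving_knife [0.6848 0.2186 0.0021] 0.58 [178. 214.]
carving_knife [ 0.7062 -0.0695 -0.002 ] 0.51 [238. 162.]
tool_pot [ 0.7032 -0.4489 -0.0033] 0.75 [307. 111.]
tool_pot [ 0.4171 -0.23   -0.0041] 0.38 [334. 179.]
top [0.3869 0.04   1.1331]
wedge [ 0.5919 -0.1181  0.0022] 0.91 [301. 186.]
wedge [ 0.6868 -0.2295  0.0015] 0.79 [335. 157.]
wedge [ 0.5523 -0.3214 -0.006 ] 0.72 [364. 199.]
bare_foot [0.4777 0.0769 0.0583] 0.34 [238. 220.]
scale [0.482  0.0729 0.0043] 
[... 301 characters left out ...]
0.488  -0.0005] 0.19 [105. 253.]
carving_knife [0.6005 0.5207 0.0005] 0.17 [ 99. 183.]
tool_pot [ 0.7021 -0.454  -0.004 ] 0.6 [402. 153.]
tool_pot [0.4815 0.076  0.0036] 0.52 [239. 221.]
{'time_s': 1.0, 'joint_pos': array([-1.0379,  0.3586,  0.0119,  0.    , -1.2241, -0.2881]), 'qvel': array([ 0.    , -0.0002,  0.001 ,  0.    , -0.0001, -0.0009]), 'joint_efforts': array([  0.0001, -58.2387,  29.3301,   7.0026,   0.0125,  -0.    ]), 'position': array([ 0.1636, -0.6549,  0.2266]), 'tcp_rot': array([ 0.    , -0.1221,  0.9925, -0.    ]), 'contact_force': array([ 0.349 , -0.8287, -0.594 ]), 'ft_torque': array([-0.0073,  0.0073, -0.0081]), 'gripper_force': 0.0, 'gripper_width': 0.9992869327778243}
```

```bash
python3 - <<'E'
import cv2,numpy as np
t=cv2.imread('pics/top0.png'); s=cv2.imread('pics/side0.png')
cv2.imwrite('pics/c1.png',cv2.resize(t[120:280,200:400],None,fx=4,fy=4-0.25,interpolation=cv2.INTER_CUBIC)[:600])
cv2.imwrite('pics/c2.png',cv2.resize(s[90:240,180:380],None,fx=4,fy=4,interpolation=cv2.INTER_CUBIC))
E
```

```text
(no output)
```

View pics/c1.png

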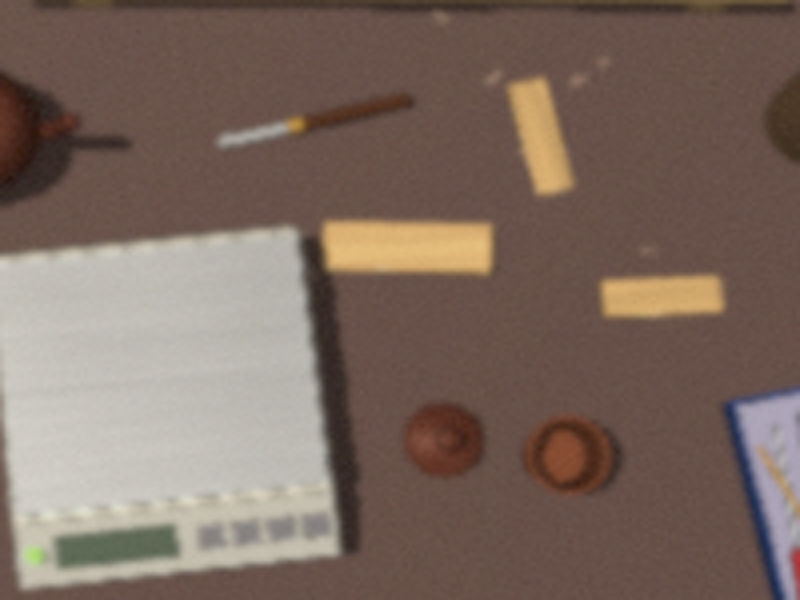

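View pics/c2.png

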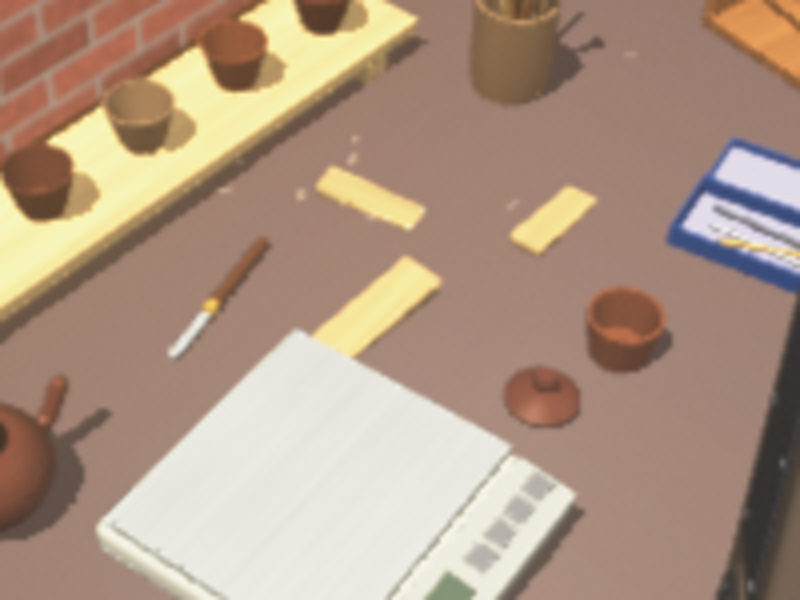

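Wedge candidates in the top picture are A at (301,186), B at (335,157) and C at (364,199). A is clearly the longest and lies beside the scale's far right corner, so I choose A and will check its size. The lid is at (310,236), the cup at (339,243) and the knife at (283,151).

```bash
python3 - <<'E'
from h import *
np.set_printoptions(precision=4,suppress=True)
for n in('top','side'):
    robot.snapshot(n)
    for r in robot.masks_of('wedge',n)[:4]:
        c=max(cv2.findContours(r['region'].astype(np.uint8),0,1)[0],key=len)[:,0]
        w=back(n,c,0.008)[:,:2]; (ctr,sz,a)=cv2.minAreaRect((w*1000).astype(np.float32)); 
        print(n,'wedge',round(r['confidence'],2),np.array(ctr),np.array(sz),a)
for t,z in(('pan',.061),('scale',.05)):
    for r in robot.masks_of(t,'top')[:2]:
        c=max(cv2.findContours(r['region'].astype(np.uint8),0,1)[0],key=len)[:,0]
        w=back('top',c,z)[:,:2]; R=cv2.minAreaRect((w*1000).astype(np.float32)); print(t,r['confidence'],R,cv2.boxPoints(R))
# pan corners/edges by hand: crop pixels -> image
def px(u,v): return [200+u/4,120+v/3.75]
print('pan top corners FR, right-edge near, near-left apron..',back('top',[px(300,228),px(328,487),px(338,553),px(20,588)],.05))
print('wedge corners',back('top',[px(322,220),px(322,272)],.002),back('top',[px(494,222),px(492,275)],.016))
E
```

```text
top wedge 0.96 [ 592.0775 -118.3137] [133.4054  42.0398] 87.16799926757812
top wedge 0.86 [ 688.2337 -228.6092] [97.9759 33.1191] 11.921658515930176
top wedge 0.74 [ 550.4144 -320.3531] [30.6312 96.9691] 3.1531286239624023
side wedge 0.62 [ 691.548  -225.7331] [98.5905 34.5452] 11.429634094238281
side wedge 0.59 [ 552.6678 -316.0559] [29.4654 94.8883] 1.183920979499817
side wedge 0.34 [ 431.6947 -143.2081] [58.6689 59.076 ] 42.60231399536133
pan 0.96 ((481.4067077636719, 74.7470474243164), (199.5793914794922, 229.5806427001953), 6.7626543045043945) [[368.794  176.9878]
 [395.8286 -50.9955]
 [594.0194 -27.4937]
 [566.9847 200.4896]]
scale 0.97 ((458.04595947265625, 72.67659759521484), (267.6240539550781, 239.96994018554688), 5.745166778564453) [[312.8951 178.6637]
 [336.9171 -60.1008]
 [603.1968 -33.3105]
 [579.1749 205.454 ]]
pan top corners FR, right-edge near, near-left apron.. [[ 0.5984 -0.0336  0.05  ]
 [ 0.391  -0.0524  0.05  ]
 [ 0.3398 -0.0592  0.05  ]
 [ 0.3135  0.173   0.05  ]]
wedge corners [[ 0.6146 -0.0544  0.002 ]
 [ 0.5701 -0.0539  0.002 ]] [[ 0.6104 -0.1885  0.016 ]
 [ 0.5654 -0.1856  0.016 ]]
```

```bash
cat >> h.py <<'E'
from scipy.spatial.transform import Rotation as Ro
def todo(p,yaw=None):
    s=robot.get_state(); q=s['tcp_rot']; R=Ro.from_quat(q,scalar_first=True)
    sh=R.inv().apply(np.array(p)-s['position'])
    out=[np.zeros(3),sh]
    if yaw is not None: # angle of tool x in world, deg; tool down
        a=np.radians(yaw); x=[np.cos(a),np.sin(a),0]; z=[0,0,-1]; D=np.c_[x,np.cross(z,x),z]
        out[0]=(R.inv()*Ro.from_matrix(D)).as_rotvec()
    print('t',s['time_s'],'pos',s['position'].round(4),'F',np.round(s['contact_force'],2),'row',np.r_[out[0],out[1]].round(4).tolist())
E
python3 -c "
from h import *
todo([.66,-.08,.12],275.5)"
```

```text
t 1.3 pos [ 0.1636 -0.6549  0.2265] F [-0.13 -0.65 -0.68] row [0.0, 0.0, -1.422, -0.621, 0.4374, 0.1066]
```

drive_tool --targets '[[[0,0,-1.422,-0.621,0.437,0.107,0],[0,0,-1.422,-0.621,0.437,0.107,0],[0,0,-1.422,-0.621,0.437,0.107,0],[0,0,-1.422,-0.621,0.437,0.107,0],[0,0,-1.422,-0.621,0.437,0.107,0]]]'

```text
time_s: 1.8
position: [0.3264, -0.4661, 0.1917]
tcp_rot: [0.0, -0.48, 0.877, -0.0]
contact_force: [1.2, -0.7, 0.2]
gripper_width: 0.608
gripper_force: 0.0
```

```bash
python3 -c "
from h import *
todo([.66,-.08,.12],275.5)"
```

```text
t 1.8 pos [ 0.3264 -0.4661  0.1917] F [ 1.21 -0.72  0.21] row [-0.0006, -0.0003, -0.666, -0.505, -0.0724, 0.0717]
```

drive_tool --targets '[[[0,0,-0.666,-0.505,-0.072,0.072,0],[0,0,-0.666,-0.505,-0.072,0.072,0],[0,0,-0.666,-0.505,-0.072,0.072,0],[0,0,-0.666,-0.505,-0.072,0.072,0],[0,0,-0.666,-0.505,-0.072,0.072,0]]]'

```text
time_s: 2.3
position: [0.4895, -0.2794, 0.1569]
tcp_rot: [-0.0, 0.74, -0.672, 0.0]
contact_force: [0.8, -1.3, -0.4]
gripper_width: 0.153
gripper_force: 0.0
```

```bash
python3 -c "
from h import *
todo([.66,-.08,.12],275.5)"
```

```text
t 2.3 pos [ 0.4895 -0.2794  0.1569] F [ 0.85 -1.32 -0.36] row [-0.0008, -0.0004, -0.0001, -0.1821, -0.1888, 0.037]
```

drive_tool --targets '[[[0,0,0,-0.182,-0.189,0.037,0],[0,0,0,-0.182,-0.189,0.037,0],[0,0,0,-0.182,-0.189,0.037,0],[0,0,0,-0.182,-0.189,0.037,0],[0,0,0,-0.182,-0.189,0.037,0]]]'

```text
time_s: 2.8
position: [0.6517, -0.0922, 0.1218]
tcp_rot: [-0.0, 0.738, -0.674, 0.0]
contact_force: [1.3, -1.9, -0.5]
gripper_width: 0.007
gripper_force: 0.0
```

```bash
python3 -c "
from h import *
todo([.65,-.08,.003],275.5)"
```

```text
t 2.8 pos [ 0.6517 -0.0922  0.1218] F [ 1.27 -1.88 -0.54] row [-0.0005, -0.0001, -0.0057, -0.0123, 0.0006, 0.1188]
```

drive_tool --targets '[[[0,0,0,0,0.0,0,0],[0,0,0,0,0.01,0.05,0],[0,0,0,0,0.01,0.1,0],[0,0,0,0,0.01,0.1,0],[0,0,0,0,0.01,0.1,0]]]'

```text
time_s: 3.3
position: [0.6404, -0.0954, 0.022]
tcp_rot: [0.001, 0.738, -0.674, -0.0]
contact_force: [-0.3, -0.6, 1.3]
gripper_width: 0.002
gripper_force: 0.0
```

```bash
python3 -c "
from h import *
todo([.65,-.08,.003],275.5)
snap('top','top1.png');im=cv2.imread('pics/top1.png');cv2.imwrite('pics/c3.png',cv2.resize(im[130:250,230:390],None,fx=5,fy=5,interpolation=cv2.INTER_CUBIC))
"
```

```text
t 3.3 pos [ 0.6404 -0.0954  0.022 ] F [-0.32 -0.61  1.32] row [0.0019, -0.0008, -0.0055, -0.0144, -0.011, 0.0189]
```

View pics/c3.png

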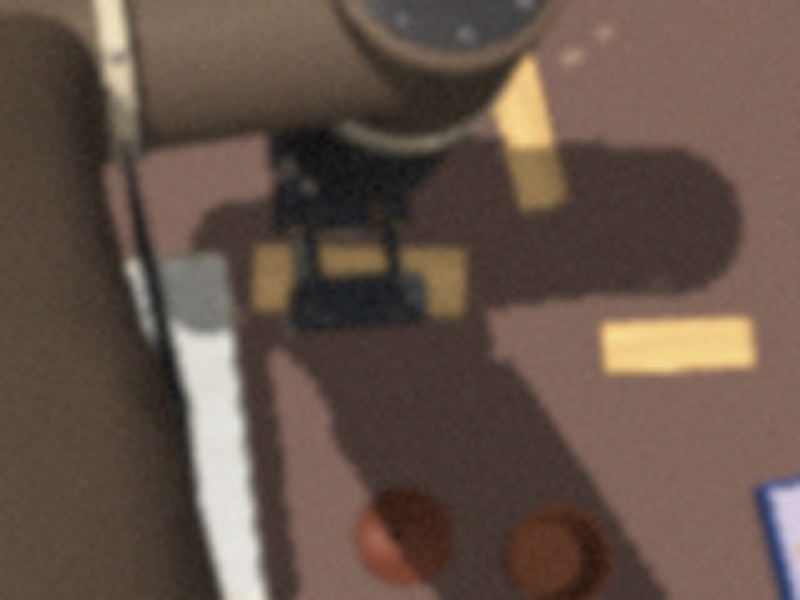

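drive_tool --targets '[[[0,0,-0.006,-0.014,-0.011,0,0],[0,0,-0.006,-0.014,-0.011,0,0],[0,0,-0.006,-0.014,-0.011,0.01,0],[0,0,-0.006,-0.014,-0.011,0.019,0],[0,0,-0.006,-0.014,-0.011,0.019,0]]]'

```text
time_s: 3.85
position: [0.6489, -0.0802, 0.0014]
tcp_rot: [0.001, 0.74, -0.673, -0.001]
contact_force: [-0.5, -0.6, -1.3]
gripper_width: 0.008
gripper_force: 0.0
```

```bash
python3 -c "
from h import *
todo([.65,-.08,.003],275.5)
print(robot.get_state()['contact_force'])"
```

```text
t 3.85 pos [ 0.6489 -0.0802  0.0014] F [-0.47 -0.6  -1.26] row [0.0024, 0.0002, -0.0005, -0.0001, -0.0012, -0.0016]
[-0.46604193 -0.60063388 -1.26182283]
```

drive_tool --targets '[[[0,0,0,0,0.01,-0.001,0],[0,0,0,0,0.014,-0.001,0],[0,0,0,0,0.018,-0.001,0],[0,0,0,0,0.021,-0.001,0],[0,0,0,-0.002,0.024,-0.001,0]]]'

```text
time_s: 4.35
position: [0.6259, -0.0804, 0.0041]
tcp_rot: [-0.0, 0.74, -0.672, 0.0]
contact_force: [-0.1, -1.2, 0.2]
gripper_width: 0.003
gripper_force: 0.1
```

```bash
cat >> h.py <<'E'
def wmask(n):
    robot.snapshot(n)
    for r in robot.masks_of('wedge',n)[:4]:
        c=max(cv2.findContours(r['region'].astype(np.uint8),0,1)[0],key=len)[:,0]
        w=back(n,c,0.008)[:,:2]; (ctr,sz,a)=cv2.minAreaRect((w*1000).astype(np.float32)); 
        print(n,'wedge',round(r['confidence'],2),np.array(ctr).round(1),np.array(sz).round(1),round(a,1))
E
python3 -c "
from h import *
todo([.65,-.08,.003],275.5)
wmask('top')
snap('side','side1.png');im=cv2.imread('pics/side1.png');cv2.imwrite('pics/c4.png',cv2.resize(im[110:210,220:350],None,fx=6,fy=6,interpolation=cv2.INTER_CUBIC))"
```

```text
t 4.35 pos [ 0.6259 -0.0804  0.0041] F [-0.11 -1.18  0.24] row [-0.0005, -0.0, -0.0001, 0.0019, -0.024, 0.0011]
top wedge 0.69 [ 590.2 -156.4] [38.4 57.6] 0.1
top wedge 0.65 [ 550.4 -318.7] [28.7 93.1] 0.1
```

View pics/c4.png

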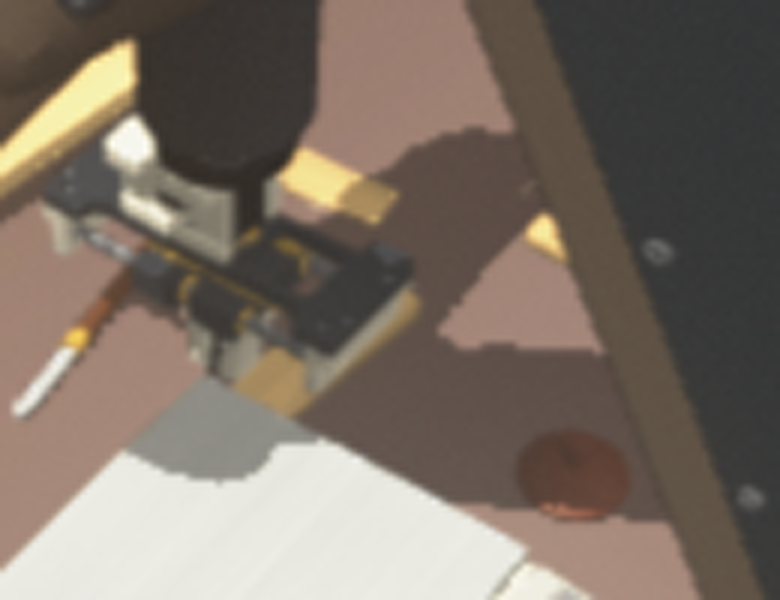

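```bash
python3 -c "
from h import *
print(back('side',[[290,160.3]],.015),back('side',[[269.2,179]],.0035), back('side',[[258.5,173.5]],.0035), robot.get_state()['gripper_force'])"
```

```text
[[ 0.56905606 -0.18262478  0.015     ]] [[ 0.57121566 -0.07836226  0.0035    ]] [[ 0.61407048 -0.07256164  0.0035    ]] 0.0
```

drive_tool --targets '[[[0,0,0,0,0.003,0.001,0],[0,0,0,0,0.005,0.001,0],[0,0,0,0,0.006,0.001,0]]]'

```text
time_s: 4.8
position: [0.6211, -0.0807, 0.0035]
tcp_rot: [-0.001, 0.74, -0.672, 0.001]
contact_force: [2.3, 1.7, 3.6]
gripper_width: 0.003
gripper_force: 2.4
```

```bash
python3 -c "
from h import *
todo([.65,-.08,.003],275.5)
snap('side','side2.png');im=cv2.imread('pics/side2.png');cv2.imwrite('pics/c5.png',cv2.resize(im[110:210,220:350],None,fx=6,fy=6,interpolation=cv2.INTER_CUBIC))"
```

```text
t 4.8 pos [ 0.6211 -0.0807  0.0035] F [2.32 1.71 3.55] row [-0.0021, -0.0, 0.0004, 0.0021, -0.0289, 0.0005]
```

View pics/c5.png

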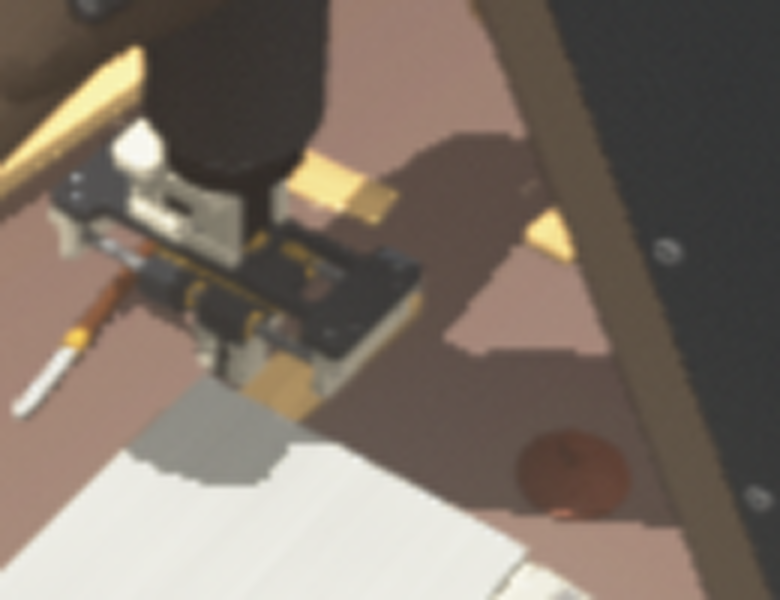

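drive_tool --targets '[[[0,0,0,0,-0.008,0,0],[0,0,0,0.008,-0.008,0.002,0],[0,0,0,0.008,-0.008,0.002,0],[0,0,0,0.008,-0.001,0.002,0],[0,0,0,0.008,0.002,0.002,0]]]'

```text
time_s: 5.35
position: [0.6178, -0.0895, 0.0004]
tcp_rot: [0.0, 0.74, -0.673, -0.0]
contact_force: [1.1, 0.5, 0.3]
gripper_width: 0.003
gripper_force: 0.3
```

```bash
python3 -c "
from h import *
todo([.65,-.08,.003],275.5); print(robot.get_state()['gripper_force'])"
```

```text
t 5.35 pos [ 6.178e-01 -8.950e-02  4.000e-04] F [1.14 0.48 0.35] row [0.0011, -0.0, -0.0006, -0.0064, -0.033, -0.0026]
0.3481602751344326
```

drive_tool --targets '[[[0,0,0,0,0.002,-0.001,0],[0,0,0,0,0.004,-0.001,0],[0,0,0,0,0.004,-0.001,0],[0,0,0,0,-0.012,-0.001,0],[0,0,0,0,-0.014,-0.05,0]]]'

```text
time_s: 5.85
position: [0.6287, -0.0879, 0.0434]
tcp_rot: [0.005, 0.74, -0.673, -0.005]
contact_force: [-0.3, 0.3, -1.4]
gripper_width: 0.005
gripper_force: 0.0
```

drive_tool --targets '[[[0,0,0,0.05,0.02,-0.05,0],[0,0,0,0.1,0.05,-0.05,0],[0,0,0,0.15,0.06,-0.05,0],[0,0,0,0.18,0.06,-0.05,0],[0,0,0,0.18,0.06,-0.05,0]]]'

```text
time_s: 6.35
position: [0.5893, -0.2772, 0.1012]
tcp_rot: [0.0, 0.739, -0.674, 0.0]
contact_force: [0.0, 0.1, -0.0]
gripper_width: 0.003
gripper_force: 0.0
```

```bash
python3 -c "
from h import *
todo([.6,-.22,.003],275.5)
wmask('top');wmask('side')
snap('top','top2.png');im=cv2.imread('pics/top2.png');cv2.imwrite('pics/c6.png',cv2.resize(im[150:250,230:360],None,fx=6,fy=6,interpolation=cv2.INTER_CUBIC))"
```

```text
t 6.35 pos [ 0.5893 -0.2772  0.1012] F [ 0.01  0.08 -0.  ] row [-0.0002, -0.0006, -0.0039, -0.056, -0.0159, 0.0981]
top wedge 0.6 [577.2 -59.8] [ 9.4 25.6] 89.3
side wedge 0.66 [ 552.4 -313.8] [30.7 89.8] 4.1
side wedge 0.58 [ 584.3 -134.2] [ 50.4 130.9] 12.0
side wedge 0.55 [ 690.7 -226.9] [101.4  40.2] 11.4
```

View pics/c6.png

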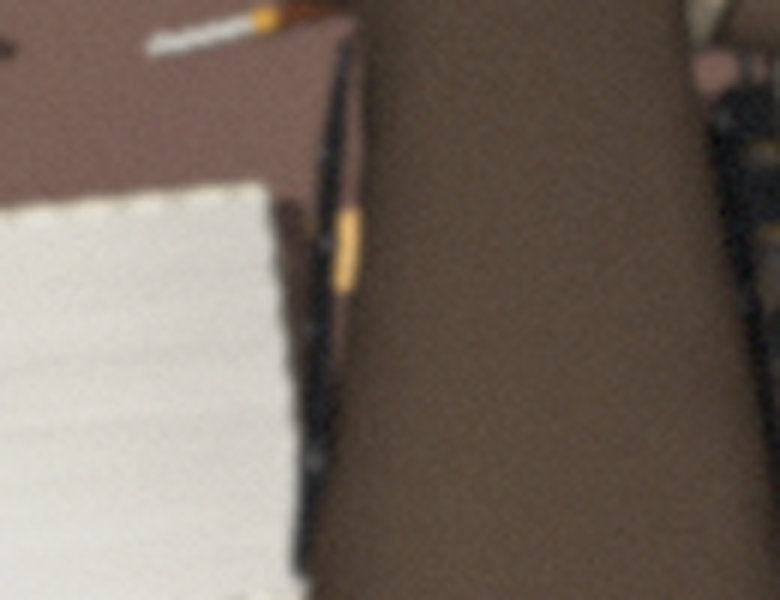

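```bash
cat >> h.py <<'E'
from scipy.optimize import minimize
V=np.array([[65,-20,0],[65,20,0],[-65,-20,0],[-65,20,0],[65,-20,1.5],[65,20,1.5],[-65,-20,16],[-65,20,16]])/1000
def wfit(n,near,pts=None):
    best=None
    for r in robot.masks_of('wedge',n):
        v,u=np.nonzero(r['region']); c=back(n,[[u.mean(),v.mean()]],.008)[0,:2]
        d=np.hypot(*(c-near[:2]))
        if best is None or d<best[0]: best=(d,r['region'],r['confidence'])
    M=best[1].astype(np.float32); k=4; Mb=cv2.resize(M,None,fx=k,fy=k)>.5
    def cost(x):
        a=np.radians(x[2]*100); P=V@np.array([[np.cos(a),np.sin(a),0],[-np.sin(a),np.cos(a),0],[0,0,1]])+[x[0],x[1],0]
        h=cv2.convexHull(((proj(n,P)+.5)*k).astype(np.float32)); D=np.zeros(Mb.shape,np.uint8); cv2.fillConvexPoly(D,np.round(h*16).astype(np.int32),1,shift=4)
        return 1-(Mb&(D>0)).sum()/(Mb|(D>0)).sum()
    x0=np.array([near[0],near[1],near[2]/100]); S=np.vstack([x0]+[x0+d for d in np.diag([.01,.01,.08])])
    o=minimize(cost,x0,method='Nelder-Mead',options=dict(initial_simplex=S,xatol=1e-5,fatol=1e-5)); 
    print(n,'fit x,y,heading',o.x[:2].round(4),round(o.x[2]*100,1),'1-iou',round(o.fun,3),'conf',best[2])
E
python3 -c "
from h import *
robot.snapshot('side'); wfit('side',[.587,-.12,95])
print(back('top',[[287.5,184.5],[287.5,198.7]],.003))"
```

```text
side fit x,y,heading [ 0.5865 -0.1258] 100.2 1-iou 0.15 conf 0.91
[[ 0.59568989 -0.07624345  0.003     ]
 [ 0.5503337  -0.07558127  0.003     ]]
```

drive_tool --targets '[[[0,0,0,0.12,0.25,-0.1,0],[0,0,0,0.12,0.25,-0.1,0],[0,0,0,0.12,0.25,-0.1,0],[0,0,0,0.12,0.25,-0.1,0],[0,0,0,0.12,0.25,-0.1,0]]]'

```text
time_s: 7.2
position: [0.388, -0.3939, 0.1865]
tcp_rot: [-0.0, 0.741, -0.671, 0.0]
contact_force: [0.9, -1.0, 0.0]
gripper_width: 0.005
gripper_force: 0.0
```

drive_tool --targets '[[[0,0,0,0.02,0.04,0,0],[0,0,0,0.02,0.04,0,0]]]'

```text
time_s: 7.4
position: [0.3482, -0.4188, 0.1866]
tcp_rot: [-0.0, 0.74, -0.673, 0.0]
contact_force: [-0.2, -0.0, 1.0]
gripper_width: 0.002
gripper_force: 0.0
```

```bash
python3 -c "
from h import *
im=snap('top','top3.png'); wfit('top',[.587,-.12,97]); wmask('top')
for r in robot.masks_of('pan','top')[:1]:
    c=max(cv2.findContours(r['region'].astype(np.uint8),0,1)[0],key=len)[:,0]
    print(cv2.minAreaRect((back('top',c,.061)[:,:2]*1000).astype(np.float32)))
robot.snapshot('side'); wfit('side',[.587,-.12,97])
todo([.6,-.22,.003],275.5)
"
```

```text
top fit x,y,heading [ 0.5826 -0.1212] 98.9 1-iou 0.067 conf 0.63
top wedge 0.94 [ 582.3 -121.6] [ 43.1 133.4] 9.1
top wedge 0.87 [ 687.7 -229.1] [103.3  36.5] 12.4
top wedge 0.64 [ 550.5 -320.2] [30.6 96.6] 3.3
top wedge 0.48 [702.3 -50.3] [ 11.9 145.8] 14.6
((481.5725402832031, 76.08380889892578), (199.9409637451172, 233.25970458984375), 6.328645706176758)
side fit x,y,heading [ 0.587  -0.1308] 98.4 1-iou 0.169 conf 0.67
t 7.75 pos [ 0.3522 -0.4172  0.1853] F [ 0.6  -0.19 -0.03] row [0.0004, 0.0003, 0.0019, -0.172, -0.266, 0.1823]
```

```bash
python3 -c "
from h import *
todo([.59,-.218,.06],274.5)"
```

```text
t 7.75 pos [ 0.3522 -0.4172  0.1853] F [ 0.6  -0.19 -0.03] row [0.0004, 0.0003, 0.0194, -0.175, -0.2562, 0.1253]
```

drive_tool --targets '[[[0,0,0.019,-0.175,-0.256,0.125,0],[0,0,0.019,-0.175,-0.256,0.125,0],[0,0,0.019,-0.175,-0.256,0.125,0],[0,0,0.019,-0.175,-0.256,0.125,0],[0,0,0.019,-0.175,-0.256,0.125,0]]]'

```text
time_s: 8.25
position: [0.531, -0.2672, 0.0913]
tcp_rot: [0.0, 0.734, -0.679, 0.0]
contact_force: [1.5, -0.9, -0.2]
gripper_width: 0.001
gripper_force: 0.0
```

```bash
python3 -c "
from h import *
todo([.59,-.218,.06],274.5)"
```

```text
t 8.25 pos [ 0.531  -0.2672  0.0913] F [ 1.46 -0.86 -0.19] row [0.0, -0.0001, -0.0001, -0.0444, -0.0627, 0.0313]
```

drive_tool --targets '[[[0,0,0,-0.044,-0.062,0.031,0],[0,0,0,-0.044,-0.062,0.031,0],[0,0,0,-0.044,-0.062,0.031,0],[0,0,0,-0.044,-0.062,0.031,0]]]'

```text
time_s: 8.65
position: [0.5879, -0.2192, 0.06]
tcp_rot: [0.001, 0.735, -0.678, -0.001]
contact_force: [-0.5, -0.7, -0.0]
gripper_width: 0.003
gripper_force: 0.0
```

```bash
python3 -c "
from h import *
todo([.59,-.215,.005],274.5)"
```

```text
t 8.65 pos [ 0.5879 -0.2192  0.06  ] F [-0.45 -0.75 -0.04] row [0.0021, 0.0002, 0.0012, -0.004, -0.0025, 0.055]
```

drive_tool --targets '[[[0,0,0,-0.004,-0.002,0.03,0],[0,0,0,-0.004,-0.002,0.055,0],[0,0,0,-0.004,-0.002,0.055,0],[0,0,0,-0.015,-0.002,0.055,0],[0,0,0,-0.02,-0.002,0.055,0]]]'

```text
time_s: 9.15
position: [0.5887, -0.2003, 0.0078]
tcp_rot: [-0.001, 0.734, -0.679, 0.001]
contact_force: [0.4, -0.1, 0.1]
gripper_width: 0.006
gripper_force: 0.2
```

```bash
python3 -c "
from h import *
todo([.59,-.215,.005],274.5)"
```

```text
t 9.15 pos [ 0.5887 -0.2003  0.0078] F [ 0.44 -0.11  0.08] row [-0.002, -0.0004, -0.0016, 0.0147, -0.0002, 0.0028]
```

drive_tool --targets '[[[0,0,0,-0.008,0,0.002,0],[0,0,0,-0.018,0,0.002,0],[0,0,0,-0.028,0,0.002,0],[0,0,0,-0.038,0,0.002,0],[0,0,0,-0.045,0,0.002,0]]]'

```text
time_s: 9.65
position: [0.5846, -0.1546, 0.0044]
tcp_rot: [-0.0, 0.734, -0.679, 0.0]
contact_force: [0.5, -0.8, 1.1]
gripper_width: 0.005
gripper_force: 0.3
```

```bash
python3 -c "
from h import *
todo([.59,-.215,.005],274.5)
robot.snapshot('side'); wfit('side',[.58,-.08,95])
im=snap('top','top4.png'); wfit('top',[.58,-.08,95]);cv2.imwrite('pics/c7.png',cv2.resize(im[140:240,230:360,::-1],None,fx=6,fy=6,interpolation=cv2.INTER_CUBIC))"
```

```text
t 9.65 pos [ 0.5846 -0.1546  0.0044] F [ 0.49 -0.83  1.11] row [-0.0003, 0.0, -0.0009, 0.0606, -0.0007, -0.0006]
side fit x,y,heading [ 0.588  -0.0806] 90.7 1-iou 0.445 conf 0.5
top fit x,y,heading [ 0.5816 -0.0755] 95.8 1-iou 0.592 conf 0.64
```

View pics/c7.png

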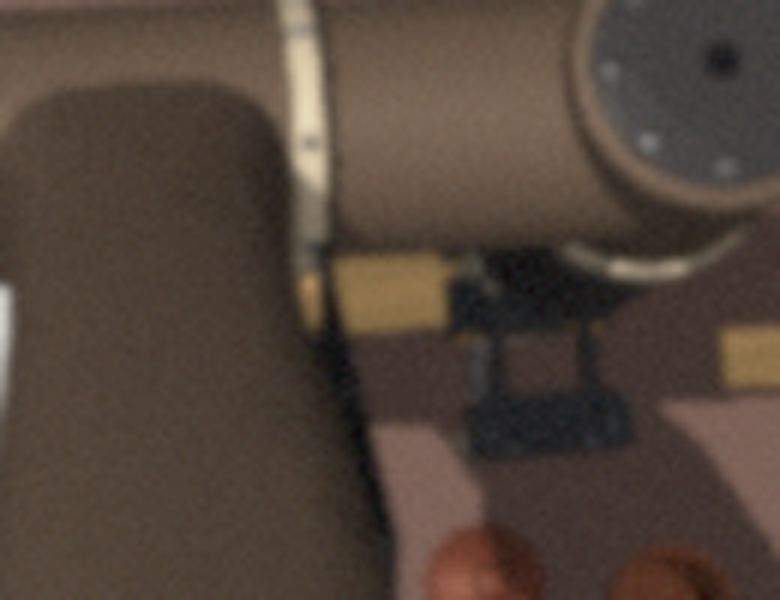

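```bash
python3 -c "
from h import *
print(back('top',[[283.5,195.2]],.004),back('top',[[304.5,194.6]],.011),back('top',[[304.5,182.5]],.012),back('top',[[288,182.7]],.006))"
```

```text
[[ 0.5612971  -0.06303971  0.004     ]] [[ 0.56217227 -0.12827442  0.011     ]] [[ 0.60050449 -0.12896534  0.012     ]] [[ 0.60091202 -0.07760126  0.006     ]]
```

drive_tool --targets '[[[0,0,0,-0.008,0,0,0],[0,0,0,-0.015,0,0,0],[0,0,0,-0.02,0,0,0],[0,0,0,-0.024,0,0,0],[0,0,0,-0.026,0,0,0]]]'

```text
time_s: 10.35
position: [0.5825, -0.1294, 0.0042]
tcp_rot: [0.0, 0.734, -0.679, -0.0]
contact_force: [0.3, 0.1, -0.1]
gripper_width: 0.008
gripper_force: 0.1
```

drive_tool --targets '[[[0,0,0,-0.001,0,0,0],[0,0,0,-0.002,0,0,0]]]'

```text
time_s: 10.55
position: [0.5824, -0.1278, 0.0042]
tcp_rot: [0.0, 0.734, -0.679, -0.0]
contact_force: [0.4, -0.5, -0.8]
gripper_width: 0.01
gripper_force: 0.1
```

drive_tool --targets '[[[0,0,0,-0.001,0,0,0],[0,0,0,-0.002,0,0,0]]]'

```text
time_s: 10.75
position: [0.5823, -0.1259, 0.0042]
tcp_rot: [0.0, 0.734, -0.679, 0.0]
contact_force: [-0.5, -0.0, 0.6]
gripper_width: 0.003
gripper_force: 0.1
```

drive_tool --targets '[[[0,0,0,-0.001,0,0,0],[0,0,0,-0.002,0,0,0]]]'

```text
time_s: 10.95
position: [0.5821, -0.1239, 0.0042]
tcp_rot: [-0.0, 0.734, -0.679, 0.0]
contact_force: [0.3, -0.2, 0.4]
gripper_width: 0.004
gripper_force: 0.1
```

drive_tool --targets '[[[0,0,0,-0.001,0,0,0],[0,0,0,-0.001,0,0,0]]]'

```text
time_s: 11.15
position: [0.582, -0.1228, 0.0041]
tcp_rot: [0.0, 0.734, -0.679, -0.0]
contact_force: [-0.1, -0.1, 1.2]
gripper_width: 0.006
gripper_force: 0.0
```

drive_tool --targets '[[[0,0,0,-0.001,0,0,0],[0,0,0,-0.001,0,0,0]]]'

```text
time_s: 11.35
position: [0.5819, -0.1219, 0.0041]
tcp_rot: [0.0, 0.734, -0.679, -0.0]
contact_force: [0.9, -0.8, 0.6]
gripper_width: 0.004
gripper_force: 0.2
```

drive_tool --targets '[[[0,0,0,-0.001,0,0,0],[0,0,0,-0.001,0,0,0]]]'

```text
time_s: 11.55
position: [0.5818, -0.1211, 0.0042]
tcp_rot: [0.0, 0.734, -0.679, 0.0]
contact_force: [0.3, -4.0, -0.1]
gripper_width: 0.003
gripper_force: 1.4
```

drive_tool --targets '[[[0,0,0,-0.001,0,0,0],[0,0,0,-0.001,0,0,0]]]'

```text
time_s: 11.75
position: [0.5817, -0.1204, 0.0042]
tcp_rot: [0.0, 0.734, -0.679, 0.0]
contact_force: [-0.0, -5.2, -0.4]
gripper_width: 0.008
gripper_force: 2.6
```

drive_tool --targets '[[[0,0,0,-0.001,0,0,0],[0,0,0,-0.001,0,0,0]]]'

```text
time_s: 11.95
position: [0.5816, -0.1198, 0.0042]
tcp_rot: [0.0, 0.734, -0.679, 0.0]
contact_force: [-0.2, -7.9, -0.6]
gripper_width: 0.006
gripper_force: 4.0
```

drive_tool --targets '[[[0,0,0,0.006,0,0,0],[0,0,0,0.025,0,0,0],[0,0,0,0.03,0,-0.03,0],[0,0,0,0.03,0,-0.08,0],[0,0,0,0.03,0,-0.1,0]]]'

```text
time_s: 12.45
position: [0.5861, -0.1492, 0.1084]
tcp_rot: [-0.002, 0.734, -0.679, 0.002]
contact_force: [0.6, 0.5, -0.4]
gripper_width: 0.003
gripper_force: 0.0
```

```bash
python3 -c "
from h import *
robot.snapshot('top')
for r in robot.pinpoint('pan_corner','top')[:2]: print(r)
todo([.562,-.004,.085],274.5)"
```

```text
t 12.55 pos [ 0.5865 -0.1488  0.1082] F [ 0.4   0.1  -0.55] row [-0.0071, -0.0003, -0.0011, -0.1463, 0.0134, 0.0231]
```

drive_tool --targets '[[[0,0,0,-0.05,0.005,0.0,0],[0,0,0,-0.1,0.01,0,0],[0,0,0,-0.146,0.013,0.01,0],[0,0,0,-0.146,0.013,0.023,0],[0,0,0,-0.146,0.013,0.023,0]]]'

```text
time_s: 13.05
position: [0.5581, -0.0032, 0.0791]
tcp_rot: [0.001, 0.735, -0.679, -0.001]
contact_force: [-0.1, -0.5, 0.4]
gripper_width: 0.002
gripper_force: 0.0
```

```bash
python3 -c "
from h import *
todo([.562,-.004,.065],274.5)"
```

```text
t 13.05 pos [ 0.5581 -0.0032  0.0791] F [-0.15 -0.54  0.4 ] row [0.0037, -0.0002, 0.0007, 0.0011, -0.0039, 0.0141]
```

drive_tool --targets '[[[0,0,0,0,-0.004,0.006,0],[0,0,0,0,-0.004,0.012,0],[0,0,0,0,-0.004,0.014,0],[0,0,0,0,-0.004,0.014,0]]]'

```text
time_s: 13.45
position: [0.5636, -0.0049, 0.0667]
tcp_rot: [0.0, 0.733, -0.68, -0.0]
contact_force: [0.3, -0.2, -0.1]
gripper_width: 0.004
gripper_force: 0.0
```

drive_tool --targets '[[[0,0,0,0,0,0.001,0],[0,0,0,0,0,0.002,0]]]'

```text
time_s: 13.65
position: [0.564, -0.0042, 0.0654]
tcp_rot: [-0.0, 0.734, -0.68, 0.0]
contact_force: [0.1, 0.6, 0.2]
gripper_width: 0.008
gripper_force: 0.0
```

drive_tool --targets '[[[0,0,0,0,0,0.001,0],[0,0,0,0,0,0.001,0]]]'

```text
time_s: 13.85
position: [0.5638, -0.004, 0.0642]
tcp_rot: [-0.0, 0.734, -0.679, 0.0]
contact_force: [-0.4, 0.5, -0.1]
gripper_width: 0.004
gripper_force: 0.0
```

drive_tool --targets '[[[0,0,0,0,0,0.001,0],[0,0,0,0,0,0.002,0]]]'

```text
time_s: 14.05
position: [0.5639, -0.0038, 0.0622]
tcp_rot: [-0.0, 0.734, -0.679, 0.0]
contact_force: [-0.5, 0.4, -0.8]
gripper_width: 0.008
gripper_force: 0.0
```

drive_tool --targets '[[[0,0,0,0,0,0.001,0],[0,0,0,0,0,0.001,0]]]'

```text
time_s: 14.25
position: [0.5638, -0.0039, 0.0613]
tcp_rot: [-0.0, 0.734, -0.679, 0.0]
contact_force: [-1.4, 0.9, 2.3]
gripper_width: 0.005
gripper_force: 1.4
```

drive_tool --targets '[[[0,0,0,0,0,0.001,0],[0,0,0,0,0,0.001,0]]]'

```text
time_s: 14.45
position: [0.5639, -0.0039, 0.0612]
tcp_rot: [-0.0, 0.734, -0.679, 0.0]
contact_force: [-5.2, 1.5, 11.2]
gripper_width: 0.003
gripper_force: 5.9
```

drive_tool --targets '[[[0,0,0,0,0,0,0],[0,0,0,0,0,0,0],[0,0,0,0,0,0,0]]]'

```text
time_s: 14.75
position: [0.5639, -0.0039, 0.0613]
tcp_rot: [-0.0, 0.734, -0.679, 0.0]
contact_force: [-4.7, 1.8, 12.2]
gripper_width: -0.001
gripper_force: 5.7
```

drive_tool --targets '[[[0,0,0,0,0,-0.01,0],[0,0,0,0,0,-0.06,0],[0,0,0,0.03,0,-0.11,0],[0,0,0,0.08,0.02,-0.14,0],[0,0,0,0.13,0.05,-0.14,0]]]'

```text
time_s: 15.25
position: [0.5364, -0.1158, 0.2011]
tcp_rot: [-0.002, 0.735, -0.678, 0.003]
contact_force: [0.5, -0.8, -1.0]
gripper_width: 0.005
gripper_force: 0.0
```

drive_tool --targets '[[[0,0,0,0.05,0.01,0,0],[0,0,0,0.1,0.03,0,0],[0,0,0,0.14,0.06,0,0],[0,0,0,0.18,0.09,0,0],[0,0,0,0.22,0.12,0,0]]]'

```text
time_s: 15.75
position: [0.4325, -0.3414, 0.1973]
tcp_rot: [-0.0, 0.734, -0.679, 0.0]
contact_force: [0.4, -1.7, 0.1]
gripper_width: 0.005
gripper_force: 0.0
```

drive_tool --targets '[[[0,0,0,0.03,0.03,0,0],[0,0,0,0.05,0.05,0,0],[0,0,0,0.05,0.05,0,0]]]'

```text
time_s: 16.05
position: [0.3854, -0.3957, 0.1971]
tcp_rot: [0.0, 0.733, -0.681, -0.0]
contact_force: [0.4, -0.5, 0.7]
gripper_width: 0.004
gripper_force: 0.0
```

```bash
python3 -c "
from h import *
im=snap('top','top5.png'); wfit('top',[.58,-.05,95])
for r in robot.masks_of('pan','top')[:1]:
    c=max(cv2.findContours(r['region'].astype(np.uint8),0,1)[0],key=len)[:,0]
    print(cv2.minAreaRect((back('top',c,.061)[:,:2]*1000).astype(np.float32)))
cv2.imwrite('pics/c8.png',cv2.resize(im[120:270,200:360,::-1],None,fx=4,fy=4,interpolation=cv2.INTER_CUBIC))"
```

```text
top fit x,y,heading [ 0.5816 -0.0446] 90.3 1-iou 0.493 conf 0.86
((481.4208984375, 76.39286804199219), (203.5057373046875, 232.72801208496094), 5.891199111938477)
```

View pics/c8.png

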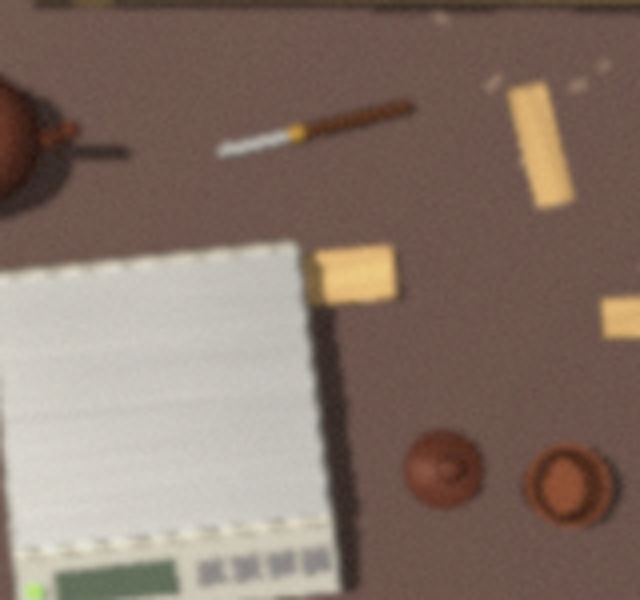

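The wedge sits under the far right corner, with its thick end at about (397,273) in the crop. The scale, lid, cup and knife have not moved, and the arm is clear.

```bash
python3 -c "
from bench import robot
print(robot.sign_off())"
```

```text
the job is handed in; nothing more can be done
None
```

The wedge was pushed under the bare foot until it bit at about 8 N, the pan corner took a 12 N press without rocking, and I moved the arm clear and handed the job in at about 16 s on the robot's clock.

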